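Release the ratchet clamp from the open filter bowl

TASK

On the steel bench two ratchet clamps each hold a blue water-filter bowl; one bowl is open, the other still has its cap on. Free the open bowl: press down the release button on its clamp's sliding jaw as far as it goes (it stays down), then push that jaw, by the upright heel plate behind the button, all the way back along its bar to the end stop. Leave both bowls standing where they are, leave the other clamp shut, and do not pick up or shift anything else.

Things in the scene. Friction and masses are not known exactly. Their poses are not given: they have to be found in the camera images.
- clamp_open: clamp holding the OPEN bowl, fixed to the table. Origin: centre of the underside of its 300 x 100 x 8 base plate; x runs along the bar: fixed jaw (face at x -130), bowl (axis at x -87.5, on a white platform 30 high), sliding jaw, end stop (face at x +115, 50 high); z up. The bar is 20 wide, its top 30 above the table, teeth on both sides (mm).
- jaw_open (a joint): its sliding jaw (m): 0 = closed on the bowl (start), 0.080 = fully back at the end stop, in the clamp's +x. Dark steel, 80 long: front plate 84 wide, 75 high; button; heel plate at the rear. The ratchet holds it (1 mm play) until the release is down; then it slides with 2 N friction plus 10 N per m/s and stays where left.
- heel_open (a point): point on the face towards the bowl of that jaw's upright heel plate, on the bar's centre line, 95 above the table; the plate is 64 wide, 12 thick, and rises from 62 to 110 above the table; push it to the clamp's +x. Moves with the jaw. Axes as the clamp's (mm).
- release_open (a joint): its release button (m): 0 = up, ratchet engaged (start), 0.008 = fully down, ratchet free. It moves stiffly at about 4 N, has a hard stop at the bottom, no return spring, and stays where it is left; the ratchet lets go beyond 0.005.
- button_open (a point): centre of the top of that release button, a plain grey block 28 (along the bar) x 36 across; top 76 above the table when up, 68 when down; 31 in front of the heel plate's face. Press straight down. Moves with the jaw and button. Axes as the clamp's (mm).
- bowl_open: blue filter bowl with no cap, open at the top: 83 in diameter, rim flange 93, 85 high, loose. Origin: centre of its underside, 30 above the table as it stands on the platform; z up (mm).
- clamp_capped: the other clamp, same build, sizes and axes as clamp_open, holding the CAPPED bowl; leave it alone (mm).
- jaw_capped (a joint): sliding jaw of the other clamp (m), 0 = closed; must stay closed.
- release_capped (a joint): release button of the other clamp (m), 0 = up; must stay up.
- bowl_capped: blue filter bowl with a white screw cap and stub on top: 93 in diameter, 120 high, loose. Origin: centre of its underside, 30 above the table; z up (mm).
- wrench: white plastic housing wrench lying flat: ring 114 across, 18 high, handle to 183 from the ring's centre; origin under the ring's centre (mm).
- strainer: steel sink strainer plug 72 in diameter, 27 high; origin at its underside, between the clamps (mm).
- jar: small jar 44 in diameter, 45 high; origin at its underside, between the clamps (mm).
- seal: black rubber sealing ring 64 in diameter, 8 high; origin at its underside, between the clamps (mm).
- cartridge: white filter cartridge standing on end, 62 in diameter, 132 high; origin at its underside (mm).
- carton: cardboard carton 75 x 75, 160 high, with a cartridge in it; origin at its underside (mm).
- scraper: scraper lying flat, origin under its middle (mm).
- cleaner: grey plastic bottle 70 in diameter, 170 high; origin at its underside (mm).
There are look-alikes about, which are no part of the job. Leave any pink or yellow look-alike of the bowl_open alone.

How it is judged:
On the way, in this order (a step that is already met when the one before it is completed fails the run):
1. the release of the open bowl's clamp is pressed down, its jaw still closed (value of joint release_open above 0.006 m and value of joint jaw_open below 0.012 m), for 0.1 s.
2. that jaw is pushed back to the end stop (value of joint jaw_open above 0.076 m), for 0.2 s.
At the end, for the whole second after the job is handed in: The open bowl's clamp has its release down (more than 6 mm of 8) and its jaw at rest within 4 mm of fully back; both bowls stand upright (within 0.1 rad) within 15 mm of where they were; the other clamp is still closed with its release up (value of joint jaw_open above 0.076 m and velocity of joint jaw_open below 0.005 m/s and value of joint release_open above 0.006 m and distance of each of bowl_open, bowl_capped from where it was at the start of the episode below 0.015 m and angle between each of bowl_open, bowl_capped's own z axis and vertical below 0.1 rad and linear speed of bowl_open below 0.01 m/s and value of joint jaw_capped below 0.003 m and value of joint release_capped below 0.002 m); the robot touches nothing.
It fails at once if a bowl is lifted, tipped or pushed along (height (world z) of any of bowl_open, bowl_capped above 0.042 m or angle between any of bowl_open, bowl_capped's own z axis and vertical above 0.25 rad or distance of any of bowl_open, bowl_capped from where it was at the start of the episode above 0.02 m).
It fails at once if the other clamp is released or opened (value of joint any of release_capped, jaw_capped above 0.004 m).
It fails at once if a bystander is picked up or shifted by more than 25 mm (distance of any of wrench, strainer, jar, seal, cartridge, carton, scraper, cleaner from where it was at the start of the episode above 0.025 m).
It also fails if it takes over 35 s, if anything falls off the work surface, if the arm or the gripper's body presses on something with over 40 N, if the wrist force passes 120 N, or if a joint passes its speed limit or range.

ROBOT

A 7-joint arm with a two-finger parallel gripper is mounted at the origin on the work surface. World frame = base frame: x ahead of the robot, y to its left, z up, the work surface at z = 0. Lengths are in m, angles in rad, forces in N, time in s.
With the tool pointing down it reaches from about 0.4 to 0.85 m from the base axis. Payload 10.4 kg.
Tool frame: the origin (TCP) lies midway between the tips of the shut fingers; the grasp point (between the pads) lies manip.grip_depth behind it (manip.grip_depth is the distance from the TCP to the grasp point, in m); z points along the fingers, x is the direction in which the jaws open and shut, and the axes are right-handed (so a half turn about z gives the same grasp; the last joint's range is limited). The gripper opens to 85 mm and grips with 20 to 120 N. Pads are 22 mm wide; open, the fingers measure 114 mm over their backs; the gripper's body (76 mm by 85 mm) begins 54 mm behind the grasp point. The pads swing forward as they close: fully open they stand 13 mm farther back than shut.
Start: joints at [-1.165, 0.332, -0.065, 1.46, 0.022, 1.35, -0.088], TCP at [0.26, 0.568, 0.231] pointing down, gripper open.
Joint ranges: [-2.6, 2.6], [-0.5, 2.12], [-1.47, 1.34], [0.16, 2.42], [-1.27, 4.41], [0.06, 2.06], [-2.6, 2.6]. Speed limits (rad/s): [2.22, 2.22, 2.79, 2.79, 3.14, 3.14, 3.14].

INTERFACE

Orientations are given as a unit quaternion [x, y, z, w].
In Python, from workcell import manip gives the robot as it stands. The module is installed in compiled form; this text tells all that it offers.
- The arm moves only by the tool send_rows, never from a script. Its argument "steps" is a list of rows, each a list of 2 entries, a list of its own where there are three numbers: the shift along the tool's x, y, z in m, then the turn about the tool's z in rad. In form: [[[x, y, z], spin], ...]. A call has exactly 8 rows; each row is the pose to reach, as a shift and turn from the pose commanded when the call began, along the tool's axes at that moment; what a row does not reach only later rows make up. A row lasts 1/8 s, in which the tool goes at most 62.5 mm and 10.7 degrees, less where a joint would pass 70% of its speed; a pose out of reach is approached as far as the arm can. A call with a gripper value outside its range is refused whole. "hand" is the opening, from 0 (shut) to 1 (fully open), set as the call begins (left out, the last holds). The fingers move at their own pace and stop on an object; "force" is the grip in N (left out, the last holds). Time passes only in rows, so rows that repeat a pose let the fingers close, or fill a call up. It gives the time, the measured TCP pose, the force and the opening at its end, in the units of the state.
- manip.get_obs(): the state, without advancing time (a new reading comes with each control period).
- manip.camera(name): name is "scene" or "top"; returns (picture, depth): 384x512x3 uint8, red, green, blue; 384x512 float32, m along the optical axis (not along the pixel's ray), 0 where there is no reading.
- manip.camera_info(name): a dict with "intrinsics" (3x3 intrinsics, pixels), "pose" (4x4, takes a point from camera to world coordinates). Camera axes: x right, y up, looking along -z (the intrinsics and any distortion apply to the point x, -y, -z); pixel columns grow to the right and rows downward; lengths in m; the calibration is good to about 2 mm. A picture is of the moment at which its call begins. camera_info takes no time and is no camera call.
- manip.hand_in(): hands the job in, once; it reports no verdict.
The state is a dict: "clock": time; "joint_pos": joint angles; "joint_velocities": joint speeds; "tau": joint torques, N m; "position": TCP position; "ee_rot": TCP orientation; "ft_force": force on the tool from outside, world axes, zero at the start; "torque": the same for the moment, N m; "grip_width": opening from 0.0 (shut) to 1.0 (fully open).
Only numpy, scipy, OpenCV 4.12 (cv2) and the standard library are available. Lean on these libraries where they do the work, as an engineer would, in place of code of your own. Each camera call takes 0.05 s, during which the arm holds its last target.

## Working session

There is one attempt and no reset: what is moved stays moved. The work goes in short steps, Python scripts to look and compute and a tool call to move; the robot and the scene stay as the last step left them, time stands still between calls to the robot, and variables do not carry over. Pictures are saved under pics/ and viewed, and the job is handed in when it is done.

Besides the shell and the picture viewer there is one more tool, called after "Call:" as a command line: name --argument value ..., lists and objects as JSON in quotes. send_rows: Moves the arm, as the interface text tells. Its arguments: {"type":"object","properties":{"steps":{"type":"array"},"hand":{"type":"number"},"force":{"type":"number"}},"required":["steps"]}

```bash
mkdir -p pics; cat > h.py <<'E'
import numpy as np,cv2
from workcell import manip
def snap(n,f):
    p,d=manip.camera(n); cv2.imwrite('pics/'+f+'.png',p[:,:,::-1]); np.savez('pics/'+f+'.npz',p=p,d=d); return p,d
def pts(n,d):
    i=manip.camera_info(n);K=np.array(i['intrinsics']);T=np.array(i['pose'])
    v,u=np.mgrid[0:d.shape[0],0:d.shape[1]]
    x=(u-K[0,2])/K[0,0]*d;y=(v-K[1,2])/K[1,1]*d
    return np.stack([x,-y,-d],-1)@T[:3,:3].T+T[:3,3]
E
python3 - <<'E'
from h import *
for n in('scene','top'):
    p,d=snap(n,n+'0'); print(n,manip.camera_info(n),(d>0).mean())
print(manip.get_obs(),manip.grip_depth)
E
```

```text
scene {'intrinsics': array([[448.53830153,   0.        , 254.70185442],
       [  0.        , 448.53830153, 185.7219335 ],
       [  0.        ,   0.        ,   1.        ]]), 'pose': array([[ 0.62388136, -0.64014855,  0.44831003,  1.01333708],
       [ 0.78146398,  0.50417939, -0.36758291, -0.43794772],
       [ 0.00927899,  0.57966626,  0.81480116,  1.06781917],
       [ 0.        ,  0.        ,  0.        ,  1.        ]])} 0.9960174560546875
top {'intrinsics': array([[458.16997113,   0.        , 254.80436722],
       [  0.        , 458.16997113, 196.01712775],
       [  0.        ,   0.        ,   1.        ]]), 'pose': array([[-0.02329707,  0.99117491, -0.13049726,  0.27657568],
       [-0.9997034 , -0.02217052,  0.01007908,  0.0144357 ],
       [ 0.00709694,  0.13069337,  0.99139744,  1.62248169],
       [ 0.        ,  0.        ,  0.        ,  1.        ]])} 0.9960581461588541
{'clock': 0.1, 'joint_pos': array([-1.16460235,  0.33277836, -0.06468968,  1.4608768 ,  0.02163101,
        1.34991422, -0.08850554]), 'joint_velocities': array([-1.08655734e-04, -2.34474046e-03,  2.33636088e-04, -1.18372885e-03,
       -7.59271277e-04, -4.71927486e-05,  9.31529307e-04]), 'tau': array([ 2.36560969e-03, -6.26750135e+01,  4.96806297e-02, -3.92423916e+01,
        1.62742089e-02,  7.11085697e-03,  2.40988635e-05]), 'position': array([0.25973293, 0.56809228, 0.23060512]), 'ee_rot': array([ 8.41357105e-01,  5.40479242e-01, -5.11984475e-04,  3.84479631e-04]), 'ft_force': array([ 0.05783249,  0.29725993, -0.67266096]), 'torque': array([ 0.0320603 , -0.01189382, -0.00848486]), 'grip_width': 1.0003553540436916} 0.0187
```

View pics/scene0.png

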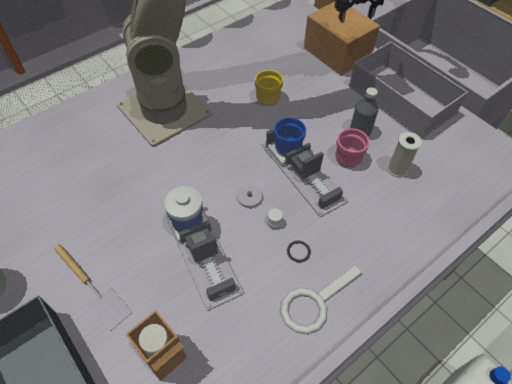

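View pics/top0.png

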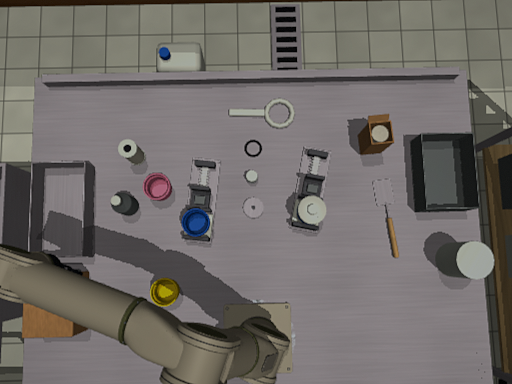

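The two blue bowls are in top view at (196,222), open, and (312,210), with a white cap. In scene view they are at (289,137) and (185,208). The pink bowl at top (157,187) and the yellow one at (165,292) are look-alikes. The target is the open blue bowl. Next I'll enlarge it and measure.

```bash
python3 - <<'E'
from h import *
z=np.load('pics/top0.npz');p,d=z['p'],z['d'];P=pts('top',d)
a=cv2.resize(p[140:260,130:250],(480,480),interpolation=cv2.INTER_CUBIC)
z2=np.load('pics/scene0.npz');b=cv2.resize(z2['p'][100:220,240:360],(480,480)[:2],interpolation=cv2.INTER_CUBIC)
cv2.imwrite('pics/crop0.png',cv2.resize(np.hstack([a,b]),(800,400))[:,:,::-1])
P2=pts('scene',z2['d'])
for n,Q,pp in(('top',P,p),('scene',P2,z2['p'])):
    h=cv2.cvtColor(pp,cv2.COLOR_RGB2HSV)
    m=(h[...,0]>100)&(h[...,0]<130)&(h[...,1]>130)&(Q[...,2]>.105)&(Q[...,2]<.125)&(Q[...,1]>0)&(Q[...,1]<.4)
    q=Q[m]; 
    if len(q)>5:
        A=np.c_[2*q[:,:2],np.ones(len(q))];s=np.linalg.lstsq(A,(q[:,:2]**2).sum(1),rcond=None)[0]
        print(n,'bowl rim',len(q),s[:2],np.sqrt(s[2]+s[:2]@s[:2]),q[:,2].mean())
        c=s[:2]
    # points of clamp by height
    for lo,hi,t in((.1,.12,'heel top'),(.070,.0785,'button/front top'),(.046,.055,'stop top'),(.026,.034,'bar')):
        near=(np.hypot(Q[...,0]-c[0],Q[...,1]-c[1])>.05)&(np.hypot(Q[...,0]-c[0],Q[...,1]-c[1])<.26)&(Q[...,0]>c[0])&(abs(Q[...,1]-c[1])<.09)
        k=near&(Q[...,2]>lo)&(Q[...,2]<hi)
        v,u=np.nonzero(k)
        if len(v): 
            r=cv2.minAreaRect((Q[k][:,:2]*1000).astype(np.float32)); print(n,t,len(v),'uv',u.mean(),v.mean(),np.median(Q[k],0),r)
E
```

```text
top bowl rim 131 [0.39229255 0.19791614] 0.04355553750030573 0.11448530579425947
top heel top 74 uv 199.2972972972973 187.97297297297297 [0.50699347 0.18406154 0.1090618 ] ((507.2384033203125, 183.63803100585938), (63.51344299316406, 12.741318702697754), 83.18411254882812)
top button/front top 105 uv 198.3047619047619 202.86666666666667 [0.46358621 0.18850049 0.07405791] ((474.2237548828125, 220.1119384765625), (150.12542724609375, 69.17402648925781), 79.67221069335938)
top stop top 102 uv 204.77450980392157 168.44117647058823 [0.59982821 0.16958642 0.05060942] ((525.10888671875, 178.0865020751953), (68.5721435546875, 175.76715087890625), 85.67896270751953)
top bar 108 uv 204.08333333333334 178.35185185185185 [0.55831188 0.17566218 0.02993056] ((504.72149658203125, 176.01316833496094), (59.51919937133789, 183.51734924316406), 88.38648986816406)
scene bowl rim 223 [0.39419498 0.1953548 ] 0.04353815595652329 0.11243649924501624
scene heel top 117 uv 312.86324786324786 157.82051282051282 [0.51068472 0.1803245  0.10854051] ((508.8931884765625, 181.3828582763672), (65.31163024902344, 14.524988174438477), 82.30337524414062)
scene button/front top 196 uv 303.515306122449 154.80612244897958 [0.46398401 0.18461204 0.07491072] ((479.2804870605469, 216.396728515625), (144.63986206054688, 82.21282196044922), 85.05101013183594)
scene stop top 228 uv 320.7719298245614 185.10087719298247 [0.59941625 0.16183025 0.050195  ] ((527.3764038085938, 174.50173950195312), (79.88796997070312, 176.66018676757812), 81.52867126464844)
scene bar 258 uv 317.06976744186045 184.5 [0.55118522 0.17441929 0.02995376] ((515.0499267578125, 172.55474853515625), (67.23877716064453, 200.8147430419922), 86.53209686279297)
```

View pics/crop0.png

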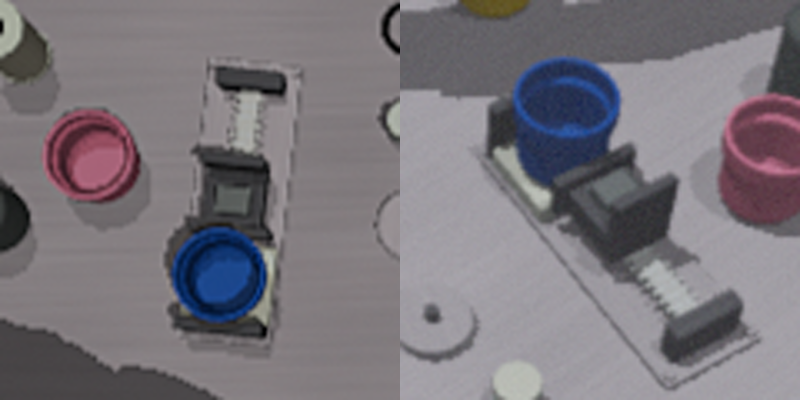

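The crop shows the blue open bowl, with its button (grey block) at top px ≈(188,199) and the heel plate at (199,188). Bowl axis is ≈(0.393,0.197) and the heel centre ≈(0.508,0.182), so the clamp's +x points at about -7.3° and the button is at ≈(0.472,0.187). I'll close the hand and travel at height to above the button.

Call:
send_rows --steps '[[[-0.02,0.027,0],-0.03],[[-0.06,0.081,0],-0.08],[[-0.1,0.136,0],-0.13],[[-0.14,0.19,0],-0.18],[[-0.18,0.245,0],-0.22],[[-0.215,0.292,0],-0.26],[[-0.24,0.327,0],-0.29],[[-0.258,0.351,0],-0.304]]' --hand 0 --force 20

```text
clock: 1.1
position: [0.473, 0.1843, 0.2312]
ee_rot: [0.751, 0.66, -0.0, 0.0]
ft_force: [-1.0, 0.6, -0.2]
grip_width: -0.001
```

```bash
python3 - <<'E'
from h import *
from scipy.spatial.transform import Rotation as R
o=manip.get_obs();print(o['clock'],o['position'],R.from_quat(o['ee_rot']).as_matrix().round(3),o['grip_width'],o['ft_force'],o['joint_pos'].round(2))
p,d=snap('scene','s1')
cv2.imwrite('pics/s1c.png',cv2.resize(p[60:220,220:400],(720,640)[:2])[:600,:,::-1])
# heel/bar direction from unobstructed first images: fit centre line
for n in('top','scene'):
    z=np.load('pics/%s0.npz'%n);Q=pts(n,z['d'])
    for lo,hi,x0,x1 in((.102,.118,.48,.54),(.044,.056,.57,.63)):
        k=(Q[...,2]>lo)&(Q[...,2]<hi)&(Q[...,0]>x0)&(Q[...,0]<x1)&(abs(Q[...,1]-.18)<.06)
        r=cv2.minAreaRect((Q[k][:,:2]*1000).astype(np.float32));print(n,r)
E
```

```text
1.1 [0.47304122 0.18428912 0.23121973] [[ 0.128  0.992  0.   ]
 [ 0.992 -0.128 -0.001]
 [-0.001  0.    -1.   ]] -0.0006467978444306969 [-0.96661285  0.58488109 -0.22413989] [-0.66  0.07  0.21  1.78 -0.01  1.3   0.99]
top ((507.34161376953125, 184.50155639648438), (61.774131774902344, 12.741318702697754), 83.18411254882812)
top ((602.3850708007812, 171.51736450195312), (67.94253540039062, 19.98963737487793), 81.53349304199219)
scene ((508.9233093261719, 181.60556030273438), (64.86217498779297, 14.524988174438477), 82.30337524414062)
scene ((604.2064819335938, 168.80731201171875), (69.14790344238281, 21.142841339111328), 84.06842803955078)
```

View pics/s1c.png

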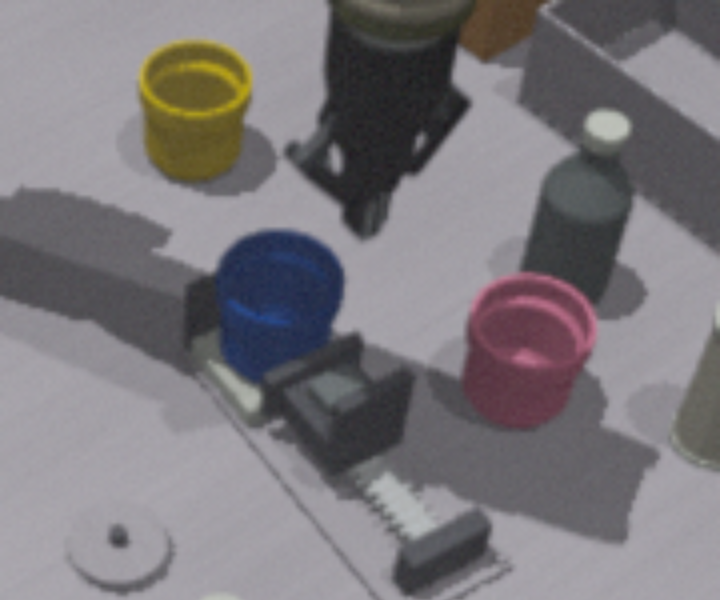

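The view is clear: fingers shut and above the button. I'll do the small lateral correction and descend to just above it (top at 76 mm).

Call:
send_rows --steps '[[[0.003,-0.002,0.01],0],[[0.003,-0.002,0.035],0],[[0.003,-0.002,0.065],0],[[0.003,-0.002,0.095],0],[[0.003,-0.002,0.12],0],[[0.003,-0.002,0.133],0],[[0.003,-0.002,0.14],0],[[0.003,-0.002,0.14],0]]'

```text
clock: 2.15
position: [0.4701, 0.1914, 0.0914]
ee_rot: [0.75, 0.662, 0.0, -0.0]
ft_force: [0.3, -0.1, 0.3]
grip_width: 0.002
```

```bash
python3 - <<'E'
from h import *
o=manip.get_obs();print(o['clock'],o['position'],o['ft_force'])
p,d=snap('scene','s2')
cv2.imwrite('pics/s2c.png',cv2.resize(p[90:210,240:360],(600,600))[:,:,::-1])
E
```

```text
2.15 [0.47012451 0.19143608 0.09135956] [ 0.25501929 -0.11641146  0.33491659]
```

View pics/s2c.png

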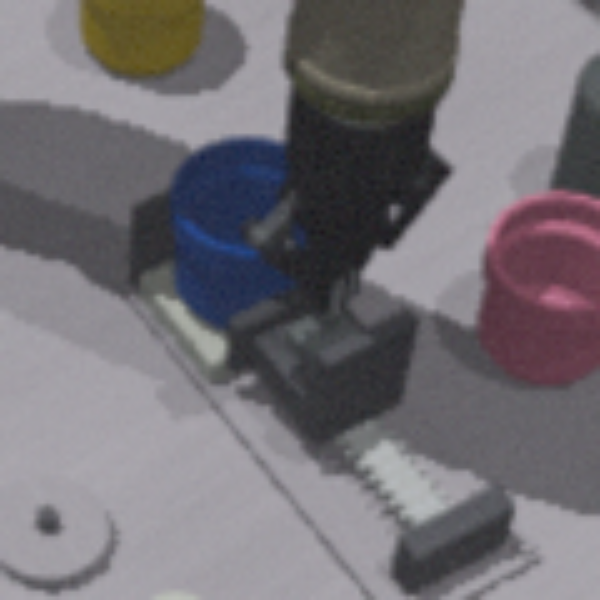

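Fingers are between the bowl and the heel plate, just above the button at about crop px (330,320). Now I'll press down slowly.

Call:
send_rows --steps '[[[-0.002,0.002,0.006],0],[[-0.003,0.002,0.012],0],[[-0.003,0.002,0.015],0],[[-0.003,0.002,0.017],0],[[-0.003,0.002,0.019],0],[[-0.003,0.002,0.021],0],[[-0.003,0.002,0.023],0],[[-0.003,0.002,0.023],0]]'

```text
clock: 3.2
position: [0.4718, 0.1881, 0.0681]
ee_rot: [0.75, 0.662, 0.0, -0.0]
ft_force: [0.3, -0.7, 0.2]
grip_width: -0.004
```

Call:
send_rows --steps '[[[0,0,0.001],0],[[0,0,0.001],0],[[0,0,0.002],0],[[0,0,0.002],0],[[0,0,0.003],0],[[0,0,0.003],0],[[0,0,0.003],0],[[0,0,0.003],0]]'

```text
clock: 4.2
position: [0.4741, 0.1881, 0.0679]
ee_rot: [0.75, 0.661, 0.002, 0.001]
ft_force: [-3.2, -5.7, 23.9]
grip_width: -0.003
```

```bash
python3 - <<'E'
from h import *
o=manip.get_obs();print(o['clock'],o['position'],o['ft_force'])
p,d=snap('scene','s3')
cv2.imwrite('pics/s3c.png',cv2.resize(p[90:210,240:360],(600,600))[:,:,::-1])
E
```

```text
4.2 [0.47414897 0.18808909 0.06785141] [-3.18569926 -5.67549388 23.87192551]
```

View pics/s3c.png

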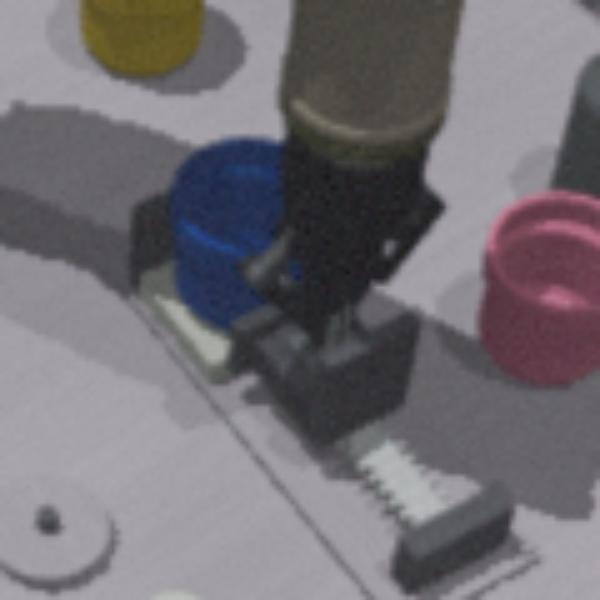

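The button bottomed out: TCP at z = 0.068, 24 N of reaction, and the grey block is level with the jaw. Now I'll lift a little, clear of the button, and approach the heel face.

Call:
send_rows --steps '[[[0,0,-0.005],0],[[0,0,-0.01],0],[[0,0,-0.014],0],[[0,0,-0.016],0],[[0,0,-0.016],0],[[0,0.006,-0.016],0],[[0,0.012,-0.016],0],[[0,0.015,-0.016],0]]'

```text
clock: 5.25
position: [0.4872, 0.1858, 0.0812]
ee_rot: [0.75, 0.661, -0.0, 0.0]
ft_force: [-0.5, -0.2, 0.0]
grip_width: 0.001
```

```bash
python3 - <<'E'
from h import *
o=manip.get_obs();print(o['clock'],o['position'],o['ft_force'])
p,d=snap('scene','s4')
cv2.imwrite('pics/s4c.png',cv2.resize(p[90:210,240:360],(600,600))[:,:,::-1])
E
```

```text
5.25 [0.48721144 0.18581643 0.08118649] [-0.45832027 -0.18448638  0.04906725]
```

View pics/s4c.png

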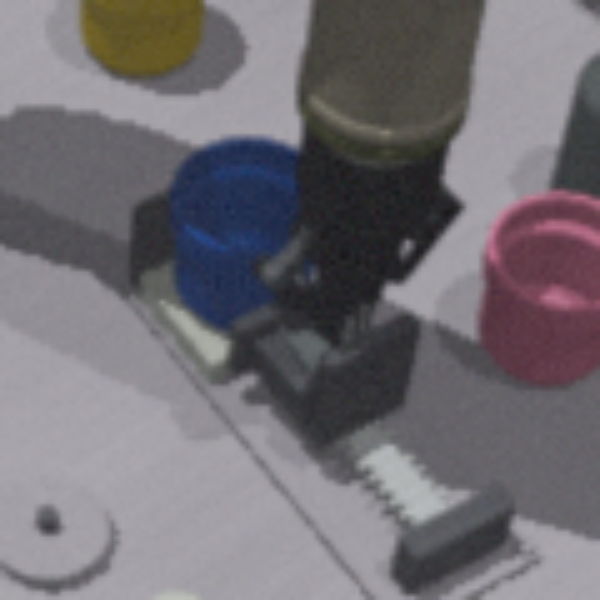

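The button stays down (at crop px (310,350)), the jaw is still closed and the bowl is in place. Now I'll push the heel.

Call:
send_rows --steps '[[[0,0.004,0],0],[[0,0.01,0],0],[[0,0.018,0],0],[[0,0.026,0],0],[[0,0.034,0],0],[[0,0.042,0],0],[[0,0.05,0],0],[[0,0.055,0],0]]'

```text
clock: 6.3
position: [0.5418, 0.1792, 0.0813]
ee_rot: [0.75, 0.662, 0.0, -0.0]
ft_force: [-1.5, 1.4, 1.5]
grip_width: 0.002
```

Call:
send_rows --steps '[[[0,0.005,0],0],[[0,0.011,0],0],[[0,0.017,0],0],[[0,0.022,0],0],[[0,0.026,0],0],[[0,0.029,0],0],[[0,0.031,0],0],[[0,0.032,0],0]]'

```text
clock: 7.3
position: [0.5712, 0.1754, 0.0813]
ee_rot: [0.75, 0.662, -0.002, -0.001]
ft_force: [-14.6, 0.8, 10.0]
grip_width: 0.001
```

```bash
python3 - <<'E'
from h import *
o=manip.get_obs();print(o['clock'],o['position'],o['ft_force'])
p,d=snap('scene','s5')
cv2.imwrite('pics/s5c.png',cv2.resize(p[90:210,240:360],(600,600))[:,:,::-1])
E
```

```text
7.3 [0.57124787 0.17541889 0.0812685 ] [-14.62512026   0.83967318   9.97986608]
```

View pics/s5c.png

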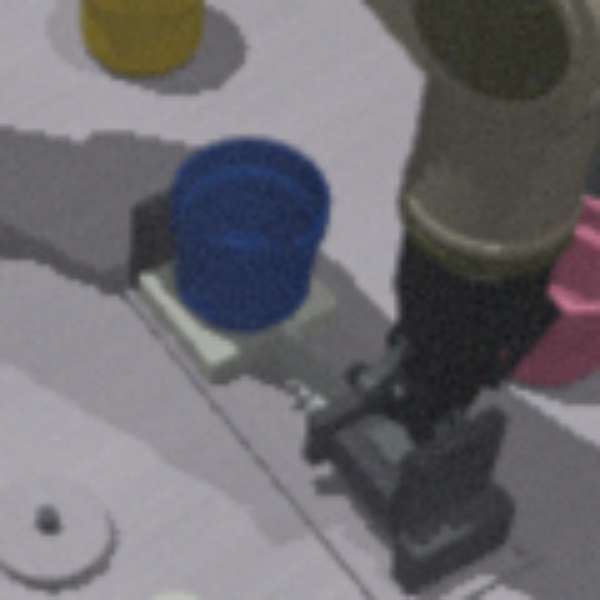

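The jaw is at the end stop with 15 N of reaction, and the bowl is unmoved. I'll hold briefly with a touch more push, then back off and rise.

Call:
send_rows --steps '[[[0,0.001,0],0],[[0,0.001,0],0],[[0,0.001,0],0],[[0,-0.004,0],0],[[0,-0.012,0],0],[[0,-0.015,0],0],[[0,-0.015,-0.01],0],[[0,-0.015,-0.03],0]]'

```text
clock: 8.35
position: [0.558, 0.1768, 0.1117]
ee_rot: [0.75, 0.662, -0.0, -0.0]
ft_force: [1.3, -0.2, -0.4]
grip_width: -0.004
```

Call:
send_rows --steps '[[[0,0,-0.02],0],[[0,0,-0.05],0],[[0,0,-0.08],0],[[0,0,-0.11],0],[[0,0,-0.14],0],[[0,0,-0.155],0],[[0,0,-0.16],0],[[0,0,-0.16],0]]'

```text
clock: 9.35
position: [0.558, 0.177, 0.2707]
ee_rot: [0.75, 0.662, -0.0, -0.0]
ft_force: [0.7, -0.1, -0.6]
grip_width: -0.002
```

```bash
python3 - <<'E'
from h import *
o=manip.get_obs();print(o['clock'],o['position'],o['ft_force'])
p,d=snap('scene','s6');Q=pts('scene',d)
cv2.imwrite('pics/s6c.png',cv2.resize(p[90:210,240:360],(600,600))[:,:,::-1])
k=(Q[...,2]>.1)&(Q[...,2]<.118)&(Q[...,0]>.55)&(Q[...,0]<.63)&(abs(Q[...,1]-.17)<.06)
if k.sum(): print(cv2.minAreaRect((Q[k][:,:2]*1000).astype(np.float32)))
k=(Q[...,2]>.06)&(Q[...,2]<.074)&(np.hypot(Q[...,0]-.55,Q[...,1]-.177)<.009);print('button z',np.median(Q[k],0),k.sum())
h=cv2.cvtColor(p,cv2.COLOR_RGB2HSV)
m=(h[...,0]>100)&(h[...,0]<130)&(h[...,1]>130)&(Q[...,2]>.105)&(Q[...,2]<.125)&(Q[...,1]>0)&(Q[...,1]<.4)
q=Q[m];A=np.c_[2*q[:,:2],np.ones(len(q))];print('bowl',np.linalg.lstsq(A,(q[:,:2]**2).sum(1),rcond=None)[0][:2])
E
```

```text
9.35 [0.557953   0.17696599 0.27066874] [ 0.71727656 -0.0961417  -0.55307479]
((588.3519287109375, 170.92959594726562), (63.98994827270508, 14.369260787963867), 84.64652252197266)
button z [0.55003607 0.1757974  0.0684057 ] 27
bowl [0.39450774 0.19554107]
```

View pics/s6c.png

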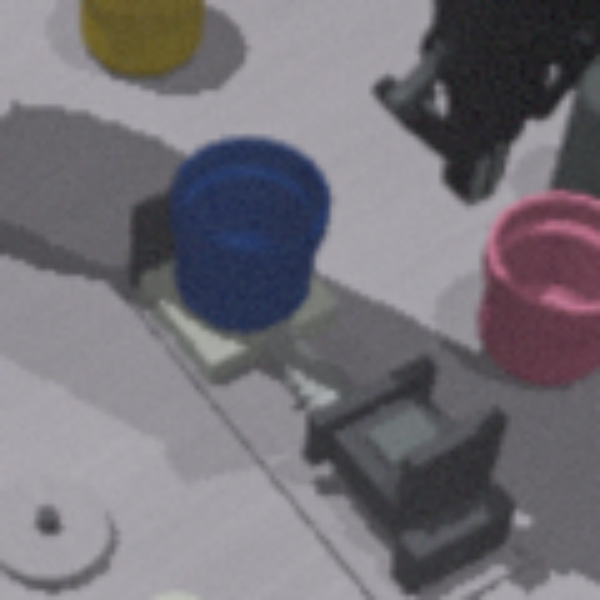

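The heel moved 80 mm, the button top is at 68 mm, the bowl is unmoved and the arm is clear.

```bash
python3 -c "
from workcell import manip
print(manip.hand_in())"
```

```text
the job is handed in; nothing more can be done
None
```

I freed the open bowl and handed the job in at about 9.4 s. With shut fingers I pressed the release on its clamp to the hard stop (24 N of reaction), then pushed the jaw by its heel plate back to the end stop (about 15 N), and raised the arm clear.

**Last checks from the scene camera:**
- **Jaw:** the heel plate moved 80 mm, so the jaw is fully back.
- **Release:** the button top is at about 68 mm, so it is fully down.
- **Open bowl:** it looks upright, and its rim centre is within about 0.4 mm of where it started.
- **Arm:** it is clear, at z = 0.27 m, with no contact force beyond the sensor's noise.

No check failed. I didn't re-measure the capped bowl and its clamp, or the things standing around, after the moves. The arm only touched the open clamp's button and heel plate.

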